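Lay up two meal trays with their table pieces

TASK

Make up the two meal trays from the stock in front: the stew tray gets the pepper mill and the square butter tub, the rice tray gets the dressing bottle and the round dip pot. On each tray stand the tall piece in the left-hand pocket and the low piece in the right-hand pocket (left and right as the robot sees them), flat on the pocket floor. Keep the pieces upright all the while, and leave the mug, the label roll and the thermometer where they are.

Things in the scene. Friction and masses are not known exactly. Their poses are not given: they have to be found in the camera images.
- stew_tray: Grey tray 268 (x) x 206 (y) x 14 mm, fixed; a brown stew meal box, 134 x 190, top at z 85 mm, fixed on its far end, near face at x -20. Origin: centre of underside; x to the far (meal box) end, y to the robot's left, z up. Near end: two empty pockets, centres left (-88, +56), right (-88, -56) mm, each 78 (x) by 84 (y) inside, floor at z 4, rims and ridges round them up to z 14.
- rice_tray: Grey tray 268 (x) x 206 (y) x 14 mm, fixed; a white rice meal box, 134 x 190, top at z 66 mm, fixed on its far end, near face at x -20. Origin: centre of underside; x to the far (meal box) end, y to the robot's left, z up. Near end: two empty pockets, centres left (-88, +56), right (-88, -56) mm, each 78 (x) by 84 (y) inside, floor at z 4, rims and ridges round them up to z 14.
- pepper_mill: Dark wooden pepper mill standing upright, 84 mm tall: cylinder of 52 mm diameter up to 52 mm height, then a waist and a narrower round head (40 mm) with a small steel knob. About 180 g. Origin: centre of the underside, z up.
- dressing_bottle: White dressing bottle standing upright, 84 mm tall: cylinder of 50 mm diameter up to 54 mm height, then a shoulder, a 24 mm neck and a 28 mm steel cap. About 200 g. Origin: centre of the underside, z up.
- butter_tub: Low square white tub with a grey lid, sides 58 mm (lid 60 mm), 43 mm high. About 120 g. Origin: centre of the underside, x and y parallel to its sides, z up.
- dip_pot: Low round white dip pot with a flat steel lid, 60 mm diameter (lid 62 mm, from 36 mm height up), 44 mm high. About 150 g. Origin: centre of the underside, z up.
- steel_mug: Open steel mug with a side handle, 66 mm diameter, 70 mm tall, handle reaching about 30 mm further out on its +y side. Stands among the stock, not wanted. Origin: centre of the underside.
- label_roll: Roll of labels lying flat, 77 mm diameter, 25 mm high, near the table edge to the right; a bystander. Origin: centre of the underside.
- probe: Food probe thermometer, 179 mm long, lying between the right-hand tray and the rice boxes beyond it; a bystander. Origin: middle of its underside.

How it is judged:
At the end, for the whole second after the job is handed in: Stew tray: mill in left, tub in right pocket; rice tray: bottle in left, dip pot in right. Each within 22 mm of the pocket centre along both tray axes, underside less than 8 mm above the tray's underside (on the pocket floor), upright within 0.1 rad, at rest (x of pepper_mill in the frame of stew_tray between -0.11 and -0.066 m and y of pepper_mill in the frame of stew_tray between 0.034 and 0.078 m and z of each of pepper_mill, butter_tub in the frame of stew_tray below 0.008 m and angle between each of pepper_mill, butter_tub, dressing_bottle, dip_pot's own z axis and vertical below 0.1 rad and linear speed of each of pepper_mill, butter_tub, dressing_bottle, dip_pot below 0.02 m/s and x of butter_tub in the frame of stew_tray between -0.11 and -0.066 m and y of butter_tub in the frame of stew_tray between -0.078 and -0.034 m and x of dressing_bottle in the frame of rice_tray between -0.11 and -0.066 m and y of dressing_bottle in the frame of rice_tray between 0.034 and 0.078 m and z of each of dressing_bottle, dip_pot in the frame of rice_tray below 0.008 m and x of dip_pot in the frame of rice_tray between -0.11 and -0.066 m and y of dip_pot in the frame of rice_tray between -0.078 and -0.034 m); the robot touches nothing.
It fails at once if a piece of the stock is tipped by more than 0.6 rad (35 degrees) (angle between any of pepper_mill, butter_tub, dressing_bottle, dip_pot's own z axis and vertical above 0.6 rad).
It fails at once if the mug, the label roll or the thermometer is moved by more than 25 mm (distance of any of steel_mug, label_roll, probe from where it was at the start of the episode above 0.025 m).
It also fails if it takes over 99 s, if anything falls off the work surface, if the arm or the gripper's body presses on something with over 40 N, if the wrist force passes 120 N, or if a joint passes its speed limit or range.

ROBOT

A 7-joint arm with a two-finger parallel gripper is mounted at the origin on a cart in front of the work surface, level with it; the furniture and walls round the work are solid. World frame = base frame: x ahead of the robot, y to its left, z up, the work surface at z = 0. Lengths are in m, angles in rad, forces in N, time in s.
With the tool pointing down it reaches from about 0.425 to 0.925 m from the base axis. Payload 6.8 kg.
Tool frame: the origin (TCP) lies midway between the tips of the shut fingers; the grasp point (between the pads) lies 19 mm behind it; z points along the fingers, y is the line along which they close (so a half turn about z gives the same grasp; the last joint's range is limited). The gripper opens to 85 mm and grips with 20 to 120 N. Pads are 22 mm wide; open, the fingers measure 114 mm over their backs; the gripper's body (76 mm by 85 mm) begins 54 mm behind the grasp point. The pads swing forward as they close: fully open they stand 13 mm farther back than shut.
Start: joints at [1.191, 0.477, 0.022, 1.555, -0.011, 1.109, -0.083], TCP at [0.181, -0.65, 0.21] pointing down, gripper open.
Joint ranges: [-2.96, 2.96], [-0.34, 2.1], [-1.41, 1.46], [0.24, 2.44], [-1.37, 4.51], [0.17, 1.92], [-2.96, 2.96]. Speed limits (rad/s): [2.39, 2.39, 3.14, 3.14, 3.14, 3.14, 3.14].

INTERFACE

Orientations are given as a rotation vector (axis times angle).
In Python, from bench import status, vision, r gives the robot as it stands. The module is installed in compiled form; this text tells all that it offers.
- The arm moves only by the shell command python3 -m handwheel 'ROWS' [OPENING] [FORCE]. ROWS is JSON, a list of rows, each an object with "dp": the shift along the tool's x, y, z in m, a list of three; "delta_rot": the turn, a rotation vector about the tool's x, y, z in rad, a list of three. In form: [{"dp": [x, y, z], "delta_rot": [rx, ry, rz]}, ...]. A call has 1 to 12 rows; each row is the pose to reach, as a shift and turn from the pose commanded when the call began, along the tool's axes at that moment; what a row does not reach only later rows make up. A row lasts 1/8 s, in which the tool goes at most 62.5 mm and 10.7 degrees, less where a joint would pass 70% of its speed; a pose out of reach is approached as far as the arm can. A call with a gripper value outside its range is refused whole. OPENING is the opening, from 0 (shut) to 1 (fully open), set as the call begins (- or left out, the last holds). The fingers move at their own pace and stop on an object; FORCE is the grip in N (left out, the last holds). Time passes only in rows, so rows that repeat a pose let the fingers close. It gives the time, the measured TCP pose, the force, the opening and the grip force at its end, in the units of the state.
- status.get_obs(): the state, without advancing time (a new reading comes with each control period).
- vision.grab_frame(name): name is "side" or "top" or "wrist"; returns a dict with "img" (480x640x3 uint8, blue, green, red), "fovy" (degrees; the focal length in pixels is half the picture's height over the tangent of half this angle, whatever the lens; pixels are square), "cx", "cy" (the principal point, pixels), "world_from_camera" (4x4, takes a point from camera to world coordinates). Camera axes: x right, y up, looking along -z (the intrinsics and any distortion apply to the point x, -y, -z); pixel columns grow to the right and rows downward; lengths in m; the calibration is good to about 2 mm. A picture is of the moment at which its call begins. There is no depth.
- r.hand_in(): hands the job in; it is judged then, once.
The state is a dict: "clock": time; "joints": joint angles; "qvel": joint speeds; "tau": joint torques, N m; "tcp_pos": TCP position; "orientation": TCP orientation; "contact_force": force on the tool from outside, world axes, zero at the start; "moment": the same for the moment, N m; "grip_width": finger opening in m; "gripper_force": force on a finger pad.
Only numpy, scipy, OpenCV 4.12 (cv2) and the standard library are available. Lean on these libraries where they do the work, as an engineer would, in place of code of your own. Each camera call takes 0.05 s, during which the arm holds its last target. There are 200 camera calls.

## Working session

There is one attempt and no reset: what is moved stays moved. The work goes in short steps, Python scripts to look and compute and a shell command to move; the robot and the scene stay as the last step left them, time stands still between calls to the robot, and variables do not carry over. Pictures are saved under pics/ and viewed, at most 14 in all, crops included, and the job is handed in when it is done.

```bash
mkdir -p pics
python3 - <<'E'
from bench import status, vision
import cv2, numpy as np, pickle
o=status.get_obs()
print({k:np.round(v,3) for k,v in o.items()})
for n in ["side","top"]:
    f=vision.grab_frame(n); cv2.imwrite(f"pics/{n}0.png",f["img"]); pickle.dump(f,open(f"{n}0.pkl","wb"))
    print(n,{k:(np.round(v,4).tolist() if k!="img" else v.shape) for k,v in f.items()})
E
```

```text
{'clock': np.float64(0.0), 'joints': array([ 1.191,  0.478,  0.022,  1.556, -0.011,  1.109, -0.083]), 'qvel': array([ 0.001,  0.001, -0.001,  0.001, -0.002,  0.001, -0.001]), 'tau': array([ 0.0000e+00, -5.9644e+01,  1.6080e+00, -2.8119e+01,  1.2000e-02,
        9.0000e-03,  0.0000e+00]), 'tcp_pos': array([ 0.181, -0.65 ,  0.209]), 'orientation': array([-3.111e+00, -4.250e-01,  1.000e-03]), 'contact_force': array([-0.021,  0.666, -0.135]), 'moment': array([ 0.026, -0.011, -0.01 ]), 'gripper_force': np.float64(0.0), 'grip_width': np.float64(0.085)}
side {'img': (480, 640, 3), 'fovy': 53.3025, 'cx': 323.6657, 'cy': 242.1176, 'world_from_camera': [[-0.9997, 0.0028, 0.0248, 0.5905], [0.0185, -0.5821, 0.8129, 0.9162], [0.0167, 0.8131, 0.5818, 0.7869], [0.0, 0.0, 0.0, 1.0]]}
top {'img': (480, 640, 3), 'fovy': 52.3076, 'cx': 319.3042, 'cy': 240.5642, 'world_from_camera': [[0.0007, 0.9942, -0.1075, 0.4529], [-0.9999, -0.001, -0.0154, -0.1383], [-0.0154, 0.1075, 0.9941, 1.1715], [0.0, 0.0, 0.0, 1.0]]}
```

View pics/top0.png

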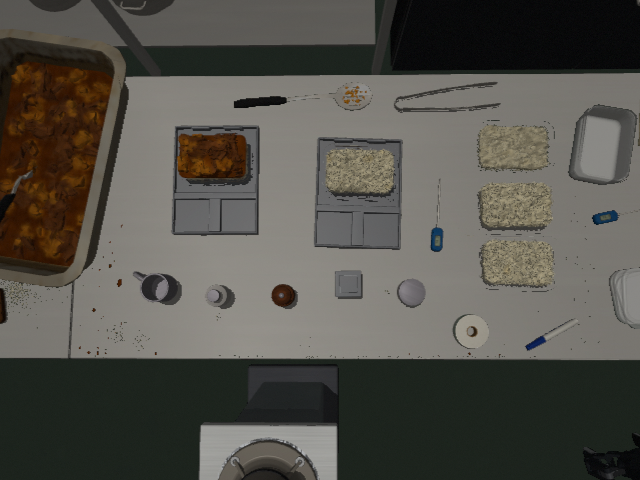

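View pics/side0.png

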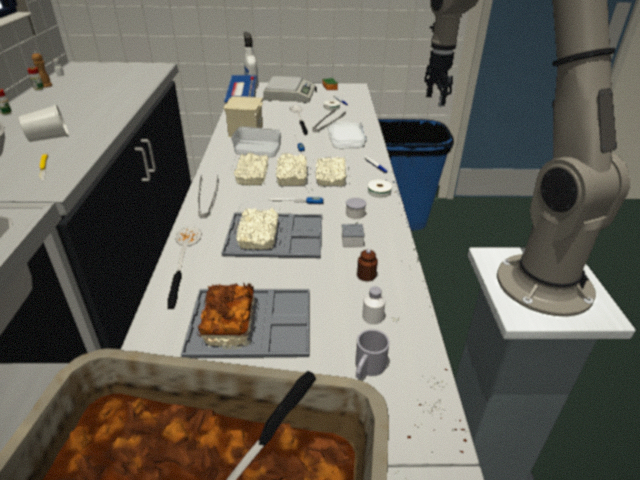

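The top view shows mug (158,288), bottle (216,296), mill (284,295), tub (348,284) and pot (411,292). The stew tray is on the left at (173-258,125-234) and the rice tray at (316-401,138-248). I'll enlarge for precise points.

Run:
```python
import cv2
im=cv2.imread("pics/top0.png")
cv2.imwrite("pics/c1.png",cv2.resize(im[115:325,160:440],None,fx=2.857,fy=2.857,interpolation=cv2.INTER_CUBIC)[:600,:800])
```

```text
(no output)
```

View pics/c1.png

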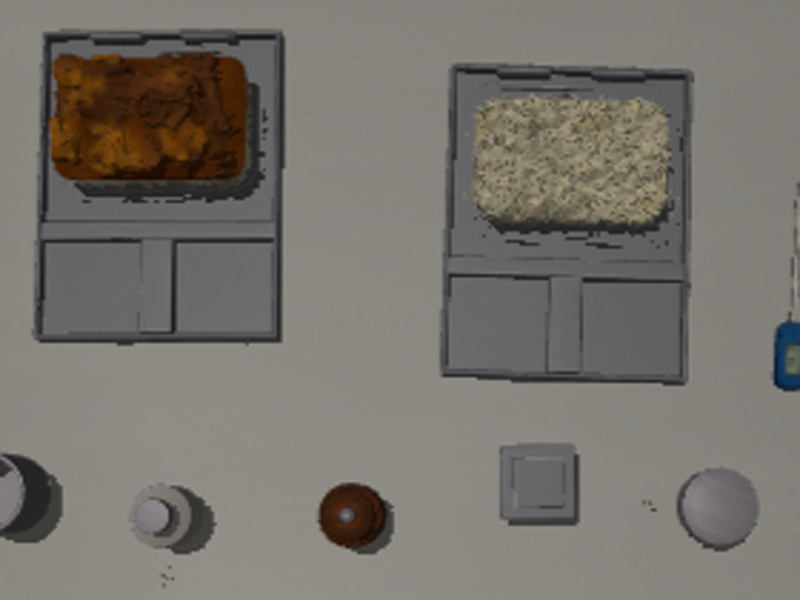

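```bash
cat > h.py <<'E'
import numpy as np, pickle
def px2w(f,u,v,z):
    F=f["img"].shape[0]/2/np.tan(np.radians(f["fovy"])/2); T=np.array(f["world_from_camera"])
    d=T[:3,:3]@np.array([(u-f["cx"])/F,-(v-f["cy"])/F,-1]); o=T[:3,3]
    return (o+d*(z-o[2])/d[2])[:2]
def w2px(f,p):
    F=f["img"].shape[0]/2/np.tan(np.radians(f["fovy"])/2); T=np.array(f["world_from_camera"])
    c=T[:3,:3].T@(np.array(p)-T[:3,3]); return np.array([f["cx"]+F*c[0]/-c[2], f["cy"]+F*c[1]/c[2]])
E
python3 - <<'E'
from h import *
f=pickle.load(open("top0.pkl","rb"))
def c(u,v,z): return px2w(f,160+u/2.857,115+v/2.857,z).round(4)
for n,cs in dict(stew=[(36,340),(280,341),(283,32),(43,32)],rice=[(443,376),(686,382),(692,71),(451,66)]).items():
    P=np.array([c(*q,.014) for q in cs]); nr,fr=P[:2].mean(0),P[2:].mean(0); l,r=P[[0,3]].mean(0),P[1:3].mean(0)
    print(n,P.tolist(),"len",np.linalg.norm(fr-nr),"w",np.linalg.norm(l-r),"ctr",P.mean(0))
    a=np.arctan2(*(fr-nr)[::-1]); R=np.array([[np.cos(a),-np.sin(a)],[np.sin(a),np.cos(a)]])
    print("yaw",a,"pockL",P.mean(0)+R@[-.088,.056],"pockR",P.mean(0)+R@[-.088,-.056])
print("floor pockets",[(np.array(c(*a,.004))+c(*b,.004))/2 for a,b in [((43,241),(141,332)),((177,240),(273,332)),((449,275),(548,370)),((583,278),(680,374))]])
print("bottle",c(153,516,.084),"body",c(162,516,.054),"mill",c(347,515,.084)," body",c(352,516,.052))
print("tub",[c(*q,.043) for q in [(501,445),(577,444),(578,523),(500,523)]], "ctr",c(539,484,.043))
print("pot",c(719,508,.044),"d",c(680,508,.044)-c(759,508,.044))
print("mug",px2w(f,158,288,.07),"handle",px2w(f,135,273,.05), "roll",px2w(f,471,331,.025),"probe",px2w(f,437,240,.01),px2w(f,439,180,.01))
s=pickle.load(open("side0.pkl","rb"))
for n,u,v,z in [("bottle cap",375,292,.084),("mill knob",367,251,.084),("tub lid",352,230,.043),("pot lid",356,204,.044)]: print("side",n,px2w(s,u,v,z))
E
```

```text
stew [[0.5943, 0.2313], [0.5932, 0.0262], [0.86, 0.0274], [0.861, 0.2341]] len 0.26675749755161526 w 0.20590267725311395 ctr [0.727125 0.12975 ]
yaw 0.0074975164936851475 pockL [0.63870762 0.18508865] pockR [0.63954733 0.0730918 ]
rice [[0.5637, -0.1103], [0.5585, -0.3121], [0.8241, -0.3217], [0.8294, -0.1167]] len 0.2657704319520892 w 0.20346774314372287 ctr [ 0.693925 -0.2152  ]
yaw -0.03010571394660007 pockL [ 0.60765054 -0.15657647] pockR [ 0.60427921 -0.26852572]
floor pockets [array([0.64135, 0.18845]), array([0.6416 , 0.07515]), array([ 0.61005, -0.1566 ]), array([ 0.6069, -0.2685])]
bottle [0.4479 0.1131] body [0.4478 0.1129] mill [ 0.4488 -0.0377]  body [ 0.4479 -0.0388]
tub [array([ 0.5049, -0.1579]), array([ 0.5057, -0.2192]), array([ 0.4424, -0.2194]), array([ 0.4424, -0.1569])] ctr [ 0.4736 -0.1884]
pot [ 0.4545 -0.3322] d [-1.0e-04  6.3e-02]
mug [0.4648205  0.24247937] handle [0.49942817 0.30394292] roll [ 0.36712906 -0.47002184] probe [ 0.57962416 -0.40069857] [ 0.72530947 -0.40916852]
side bottle cap [0.45054156 0.12310626]
side mill knob [ 0.45424645 -0.02866217]
side tub lid [ 0.479041   -0.18129038]
side pot lid [ 0.45780026 -0.31938941]
```

```bash
python3 -m handwheel '[{"dp":[0.01,-0.007,0],"delta_rot":[0,0,0.03]},{"dp":[0.04,-0.027,0],"delta_rot":[0,0,0.06]},{"dp":[0.08,-0.054,0],"delta_rot":[0,0,0.1]},{"dp":[0.12,-0.08,0],"delta_rot":[0,0,0.14]},{"dp":[0.16,-0.107,0],"delta_rot":[0,0,0.18]},{"dp":[0.20,-0.134,0],"delta_rot":[0,0,0.22]},{"dp":[0.24,-0.161,0],"delta_rot":[0,0,0.25]},{"dp":[0.28,-0.188,0],"delta_rot":[0,0,0.271]},{"dp":[0.32,-0.215,0],"delta_rot":[0,0,0.271]},{"dp":[0.34,-0.228,0],"delta_rot":[0,0,0.271]},{"dp":[0.348,-0.233,0],"delta_rot":[0,0,0.271]},{"dp":[0.348,-0.233,0],"delta_rot":[0,0,0.271]}]' 1 40
python3 - <<'E'
from bench import status, vision
from h import *
import cv2
o=status.get_obs(); print({k:np.round(o[k],4).tolist() for k in ["tcp_pos","orientation","contact_force","clock"]})
f=vision.grab_frame("wrist"); pickle.dump(f,open("w1.pkl","wb")); cv2.imwrite("pics/w1.png",f["img"])
print("predicted pot lid px",w2px(f,[.4545,-.3322,.044]), w2px(f,[.4736,-.1884,.043]))
E
```

```text
clock: 1.6
tcp_pos: [0.4536, -0.3326, 0.2101]
orientation: [3.142, 0.001, -0.001]
contact_force: [-0.3, 0.2, 0.3]
grip_width: 0.0854
gripper_force: 0.0
{'tcp_pos': [0.4536, -0.3326, 0.2101], 'orientation': [3.1415, 0.0014, -0.0008], 'contact_force': [-0.265, 0.1751, 0.2874], 'clock': 1.6}
predicted pot lid px [312.19496845 208.82788585] [139.08584093 185.821054  ]
```

View pics/w1.png

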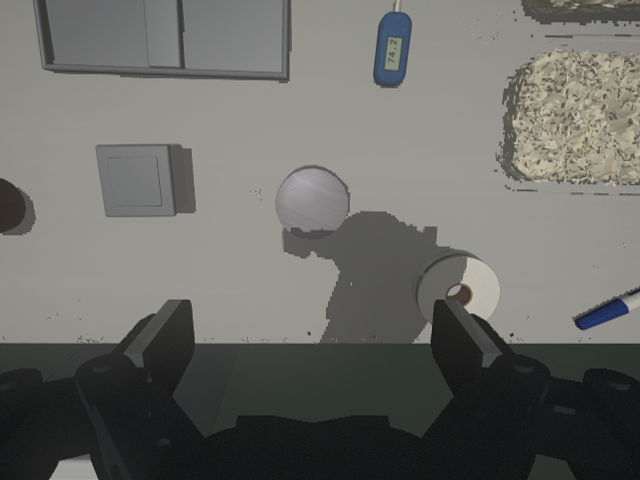

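The wrist view shows the pot lid at (312,201), the tub at (134,180) and the rice tray's near-right corner at (289,80). The pot and tub look a few mm farther out than the top view gave, so I'll compare the tray points.

Run:
```python
from h import *
f=pickle.load(open("w1.pkl","rb")); T=np.array(f["world_from_camera"]); print(T.round(3).tolist(),f["fovy"],f["cx"],f["cy"])
print("pot",px2w(f,312,201,.044),"tub",px2w(f,134.5,180,.043))
print("rice NR corner",px2w(f,289,80,.014),"NL",px2w(f,42,71,.014),"pocket R near corners floor",px2w(f,281,72,.004),px2w(f,184,68,.004))
print("probe",px2w(f,392,48,.01),"roll",px2w(f,458,292,.025))
s=pickle.load(open("side0.pkl","rb"))
print("side rice NR, NL, stew NR, NL",px2w(s,322,213,.014),px2w(s,320,256,.014),px2w(s,310,290,.014),px2w(s,308,354,.014))
```

```text
[[0.001, 0.963, 0.269, 0.522], [-1.0, 0.001, 0.0, -0.332], [-0.0, -0.269, 0.963, 0.374], [0.0, 0.0, 0.0, 1.0]] 61.94712552092797 312.3232561102878 236.89711324890317
pot [ 0.46116748 -0.33203067] tub [ 0.47842433 -0.18516241]
rice NR corner [ 0.55894211 -0.31253028] NL [ 0.56579704 -0.10551904] pocket R near corners floor [ 0.5664138  -0.30517803] [ 0.56953413 -0.2218095 ]
probe [ 0.584462   -0.39875275] roll [ 0.37090192 -0.46975946]
side rice NR, NL, stew NR, NL [ 0.55982642 -0.31546778] [ 0.56854731 -0.09990808] [0.59458129 0.03687626] [0.59781237 0.23866185]
```

```bash
python3 -m handwheel '[{"dp":[0.002,0,0.02],"delta_rot":[0,0,0]},{"dp":[0.004,0,0.06],"delta_rot":[0,0,0]},{"dp":[0.005,0,0.1],"delta_rot":[0,0,0]},{"dp":[0.005,0,0.13],"delta_rot":[0,0,0]},{"dp":[0.005,0,0.16],"delta_rot":[0,0,0]},{"dp":[0.005,0,0.18],"delta_rot":[0,0,0]},{"dp":[0.005,0,0.195],"delta_rot":[0,0,0]},{"dp":[0.005,0,0.2],"delta_rot":[0,0,0]},{"dp":[0.005,0,0.2],"delta_rot":[0,0,0]}]' 1 40
python3 -m handwheel '[{"dp":[0,0,0],"delta_rot":[0,0,0]},{"dp":[0,0,0],"delta_rot":[0,0,0]},{"dp":[0,0,0],"delta_rot":[0,0,0]},{"dp":[0,0,0],"delta_rot":[0,0,0]},{"dp":[0,0,0],"delta_rot":[0,0,0]},{"dp":[0,0,0],"delta_rot":[0,0,0]},{"dp":[0,0,0],"delta_rot":[0,0,0]},{"dp":[0,0,0],"delta_rot":[0,0,0]}]' 0 40
```

```text
clock: 2.78
tcp_pos: [0.4588, -0.3328, 0.0105]
orientation: [3.141, 0.0, 0.0]
contact_force: [0.6, -0.2, 0.4]
grip_width: 0.0856
gripper_force: 0.0
clock: 3.78
tcp_pos: [0.4594, -0.3325, 0.0118]
orientation: [3.141, 0.001, 0.002]
contact_force: [-2.3, 2.4, 9.0]
grip_width: 0.0591
gripper_force: 41.1
```

```bash
python3 -m handwheel '[{"dp":[0,0,-0.01],"delta_rot":[0,0,0]},{"dp":[0,0,-0.03],"delta_rot":[0,0,0]},{"dp":[0.01,-0.004,-0.055],"delta_rot":[0,0,0]},{"dp":[0.035,-0.015,-0.07],"delta_rot":[0,0,0]},{"dp":[0.065,-0.028,-0.07],"delta_rot":[0,0,0]},{"dp":[0.095,-0.041,-0.07],"delta_rot":[0,0,0]},{"dp":[0.12,-0.052,-0.07],"delta_rot":[0,0,0]},{"dp":[0.138,-0.06,-0.07],"delta_rot":[0,0,0]},{"dp":[0.147,-0.064,-0.065],"delta_rot":[0,0,0]},{"dp":[0.147,-0.064,-0.05],"delta_rot":[0,0,0]},{"dp":[0.147,-0.064,-0.04],"delta_rot":[0,0,0]},{"dp":[0.147,-0.064,-0.04],"delta_rot":[0,0,0]}]' - 40
python3 - <<'E'
from bench import vision
import cv2
cv2.imwrite("pics/t2.png",cv2.resize(vision.grab_frame("top")["img"][115:325,160:440],None,fx=2.857,fy=2.857)[:600,:800])
E
```

```text
clock: 5.28
tcp_pos: [0.6038, -0.2687, 0.0486]
orientation: [-3.141, 0.001, 0.005]
contact_force: [-0.4, 0.4, -1.9]
grip_width: 0.0587
gripper_force: 43.3
```

View pics/t2.png

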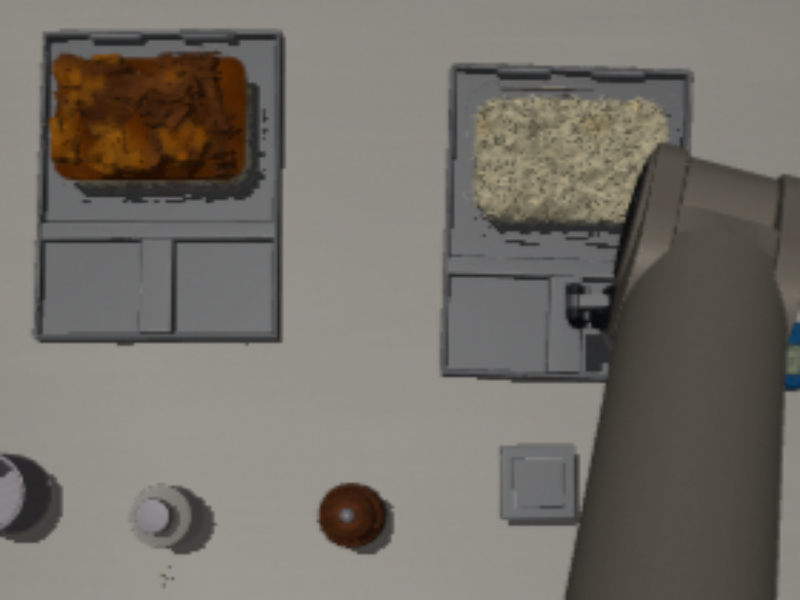

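The arm hides the pot in the top view, but the pose is on target and the gripper sits over the right pocket. Lowering now.

```bash
python3 -m handwheel '[{"dp":[0,0,0.01],"delta_rot":[0,0,0]},{"dp":[0,0,0.022],"delta_rot":[0,0,0]},{"dp":[0,0,0.03],"delta_rot":[0,0,0]},{"dp":[0,0,0.034],"delta_rot":[0,0,0]},{"dp":[0,0,0.035],"delta_rot":[0,0,0]},{"dp":[0,0,0.035],"delta_rot":[0,0,0]}]' - 40
```

```text
clock: 6.08
tcp_pos: [0.6053, -0.268, 0.016]
orientation: [-3.141, -0.001, 0.002]
contact_force: [-4.5, 2.8, 5.8]
grip_width: 0.0589
gripper_force: 44.3
```

```bash
python3 -m handwheel '[{"dp":[0,0,0],"delta_rot":[0,0,0]},{"dp":[0,0,0],"delta_rot":[0,0,0]},{"dp":[0,0,0],"delta_rot":[0,0,0]},{"dp":[0,0,0],"delta_rot":[0,0,0]},{"dp":[0,0,-0.01],"delta_rot":[0,0,0]},{"dp":[0,0,-0.03],"delta_rot":[0,0,0]},{"dp":[0,0,-0.06],"delta_rot":[0,0,0]},{"dp":[0,0,-0.1],"delta_rot":[0,0,0]},{"dp":[-0.03,-0.02,-0.13],"delta_rot":[0,0,0]},{"dp":[-0.08,-0.05,-0.15],"delta_rot":[0,0,0]},{"dp":[-0.12,-0.076,-0.16],"delta_rot":[0,0,0]},{"dp":[-0.129,-0.0825,-0.16],"delta_rot":[0,0,0]}]' 0.9 40
python3 -m handwheel '[{"dp":[0,0,0],"delta_rot":[0,0,0]},{"dp":[0,0,0],"delta_rot":[0,0,0]}]' 1 40
python3 - <<'E'
from bench import status, vision
from h import *
import cv2
o=status.get_obs(); print({k:np.round(o[k],4).tolist() for k in ["tcp_pos","orientation","clock"]})
f=vision.grab_frame("wrist"); pickle.dump(f,open("w2.pkl","wb")); cv2.imwrite("pics/w2.png",f["img"])
print("pred tub",w2px(f,[.477,-.186,.043]),"pot",w2px(f,[.606,-.2685,.048]))
E
```

```text
clock: 7.58
tcp_pos: [0.4754, -0.1848, 0.1777]
orientation: [3.141, 0.003, 0.004]
contact_force: [-0.4, 0.3, -0.1]
grip_width: 0.0766
gripper_force: 0.0
clock: 7.82
tcp_pos: [0.478, -0.1866, 0.1756]
orientation: [3.141, 0.001, 0.002]
contact_force: [0.1, -0.1, 0.2]
grip_width: 0.0852
gripper_force: 0.0
{'tcp_pos': [0.478, -0.1866, 0.1756], 'orientation': [3.1412, 0.0005, 0.0019], 'clock': 7.825}
pred tub [311.80103531 220.37271391] pot [436.08638359  32.67399964]
```

View pics/w2.png

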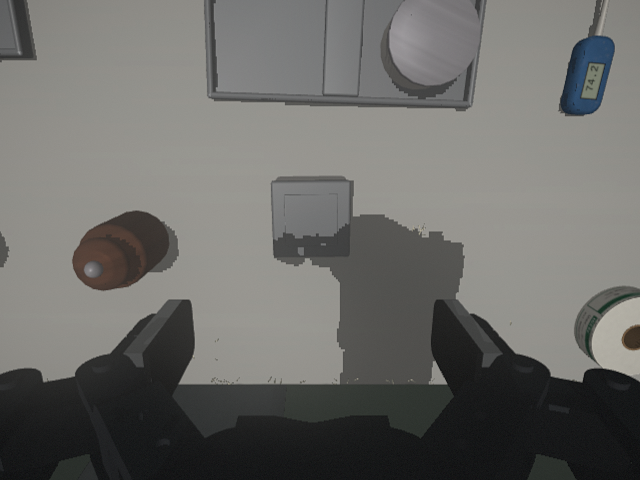

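The tub is centred at (312,218), as predicted. The pot sits in the right pocket at (434,40). The mill knob is at (93,269).

```bash
python3 -m handwheel '[{"dp":[0,0,0.02],"delta_rot":[0,0,0]},{"dp":[0,0,0.055],"delta_rot":[0,0,0]},{"dp":[0,0,0.09],"delta_rot":[0,0,0]},{"dp":[0,0,0.12],"delta_rot":[0,0,0]},{"dp":[0,0,0.145],"delta_rot":[0,0,0]},{"dp":[0,0,0.16],"delta_rot":[0,0,0]},{"dp":[0,0,0.165],"delta_rot":[0,0,0]},{"dp":[0,0,0.165],"delta_rot":[0,0,0]}]' 1 40
python3 -m handwheel '[{"dp":[0,0,0],"delta_rot":[0,0,0]},{"dp":[0,0,0],"delta_rot":[0,0,0]},{"dp":[0,0,0],"delta_rot":[0,0,0]},{"dp":[0,0,0],"delta_rot":[0,0,0]},{"dp":[0,0,0],"delta_rot":[0,0,0]},{"dp":[0,0,0],"delta_rot":[0,0,0]},{"dp":[0,0,0],"delta_rot":[0,0,0]}]' 0 40
python3 -c "
from h import *
f=pickle.load(open('w2.pkl','rb'));print('knob',px2w(f,93,269,.084),'pot',px2w(f,434,40,.048))"
```

```text
clock: 8.88
tcp_pos: [0.4772, -0.186, 0.0104]
orientation: [3.141, 0.001, 0.0]
contact_force: [0.6, -0.2, 0.6]
grip_width: 0.0856
gripper_force: 0.0
clock: 9.75
tcp_pos: [0.4775, -0.1861, 0.0115]
orientation: [3.141, 0.001, 0.003]
contact_force: [-0.4, 0.1, 5.6]
grip_width: 0.0586
gripper_force: 41.7
knob [ 0.45262425 -0.03743708] pot [ 0.60155947 -0.26747724]
```

```bash
python3 -m handwheel '[{"dp":[0,0,-0.01],"delta_rot":[0,0,0]},{"dp":[0,0,-0.035],"delta_rot":[0,0,0]},{"dp":[0.01,-0.01,-0.065],"delta_rot":[0,0,0]},{"dp":[0.03,-0.03,-0.09],"delta_rot":[0,0,0]},{"dp":[0.055,-0.062,-0.1],"delta_rot":[0,0,0]},{"dp":[0.08,-0.1,-0.1],"delta_rot":[0,0,0]},{"dp":[0.105,-0.14,-0.1],"delta_rot":[0,0,0]},{"dp":[0.125,-0.18,-0.1],"delta_rot":[0,0,0]},{"dp":[0.145,-0.22,-0.09],"delta_rot":[0,0,0]},{"dp":[0.158,-0.247,-0.07],"delta_rot":[0,0,0]},{"dp":[0.1635,-0.26,-0.05],"delta_rot":[0,0,0]},{"dp":[0.1635,-0.26,-0.04],"delta_rot":[0,0,0]}]' - 40
python3 -m handwheel '[{"dp":[0,0,0],"delta_rot":[0,0,0]},{"dp":[0,0,0.01],"delta_rot":[0,0,0]},{"dp":[0,0,0.022],"delta_rot":[0,0,0]},{"dp":[0,0,0.03],"delta_rot":[0,0,0]},{"dp":[0,0,0.035],"delta_rot":[0,0,0]},{"dp":[0,0,0.035],"delta_rot":[0,0,0]},{"dp":[0,0,0.035],"delta_rot":[0,0,0]}]' - 40
```

```text
clock: 11.25
tcp_pos: [0.6391, 0.0745, 0.0489]
orientation: [3.141, 0.003, -0.003]
contact_force: [-0.5, -0.2, -1.4]
grip_width: 0.058
gripper_force: 43.5
clock: 12.12
tcp_pos: [0.6395, 0.0741, 0.0156]
orientation: [3.141, 0.001, -0.002]
contact_force: [-4.4, -0.6, 5.3]
grip_width: 0.0585
gripper_force: 44.2
```

```bash
python3 -m handwheel '[{"dp":[0,0,0],"delta_rot":[0,0,0]},{"dp":[0,0,0],"delta_rot":[0,0,0]},{"dp":[0,0,0],"delta_rot":[0,0,0]},{"dp":[0,0,0],"delta_rot":[0,0,0]},{"dp":[0,0,-0.01],"delta_rot":[0,0,0]},{"dp":[0,0,-0.03],"delta_rot":[0,0,0]},{"dp":[0,0,-0.06],"delta_rot":[0,0,0]},{"dp":[-0.01,0.006,-0.1],"delta_rot":[0,0,0]},{"dp":[-0.04,0.024,-0.14],"delta_rot":[0,0,0]},{"dp":[-0.085,0.05,-0.16],"delta_rot":[0,0,0]},{"dp":[-0.13,0.077,-0.16],"delta_rot":[0,0,0]},{"dp":[-0.17,0.1,-0.16],"delta_rot":[0,0,0]}]' 0.9 40
python3 -m handwheel '[{"dp":[-0.015,0.009,0],"delta_rot":[0,0,0]},{"dp":[-0.019,0.0115,0],"delta_rot":[0,0,0]},{"dp":[-0.019,0.0115,0],"delta_rot":[0,0,0]}]' 1 40
python3 - <<'E'
from bench import status, vision
from h import *
import cv2
f=vision.grab_frame("wrist"); pickle.dump(f,open("w3.pkl","wb")); cv2.imwrite("pics/w3.png",f["img"])
print("pred knob",w2px(f,[.4515,-.0375,.084]),"bottle",w2px(f,[.45,.114,.084]),"tub",w2px(f,[.64,.074,.047]))
E
```

```text
clock: 13.62
tcp_pos: [0.4691, -0.0269, 0.1772]
orientation: [3.141, 0.0, 0.004]
contact_force: [0.1, -0.5, -0.3]
grip_width: 0.0773
gripper_force: 0.0
clock: 14.0
tcp_pos: [0.4524, -0.0368, 0.176]
orientation: [-3.141, -0.002, -0.003]
contact_force: [0.4, 0.4, -0.9]
grip_width: 0.0856
gripper_force: 0.0
pred knob [313.83957944 234.27351102] bottle [ 85.97816498 236.08251137] tub [136.74580315 -71.39585236]
```

View pics/w3.png

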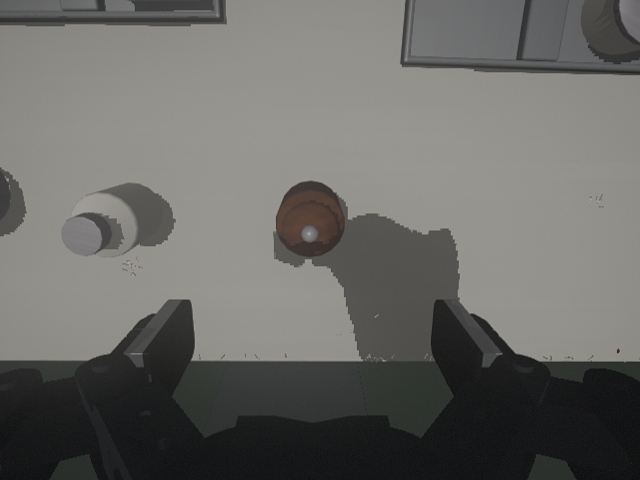

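The knob is at (310,233) and the bottle cap at (82,237), both within 3 mm of prediction.

```bash
python3 -m handwheel '[{"dp":[0,-0.002,0.015],"delta_rot":[0,0,0]},{"dp":[0,-0.002,0.045],"delta_rot":[0,0,0]},{"dp":[0,-0.002,0.08],"delta_rot":[0,0,0]},{"dp":[0,-0.002,0.11],"delta_rot":[0,0,0]},{"dp":[0,-0.002,0.135],"delta_rot":[0,0,0]},{"dp":[0,-0.002,0.148],"delta_rot":[0,0,0]},{"dp":[0,-0.002,0.151],"delta_rot":[0,0,0]},{"dp":[0,-0.002,0.151],"delta_rot":[0,0,0]}]' 1 40
python3 -m handwheel '[{"dp":[0,0,0],"delta_rot":[0,0,0]},{"dp":[0,0,0],"delta_rot":[0,0,0]},{"dp":[0,0,0],"delta_rot":[0,0,0]},{"dp":[0,0,0],"delta_rot":[0,0,0]},{"dp":[0,0,0],"delta_rot":[0,0,0]},{"dp":[0,0,0],"delta_rot":[0,0,0]},{"dp":[0,0,0],"delta_rot":[0,0,0]}]' 0 40
```

```text
clock: 15.05
tcp_pos: [0.4516, -0.0352, 0.0245]
orientation: [-3.141, -0.001, -0.001]
contact_force: [1.3, 0.6, 0.1]
grip_width: 0.0851
gripper_force: 0.0
clock: 15.92
tcp_pos: [0.452, -0.0352, 0.0254]
orientation: [-3.142, -0.001, -0.003]
contact_force: [-2.0, 0.7, 10.3]
grip_width: 0.0481
gripper_force: 39.5
```

Width 48 mm against the 52 mm body: the pads are likely near the waist. I'll regrip 7 mm lower.

```bash
python3 -m handwheel '[{"dp":[0,0,0],"delta_rot":[0,0,0]},{"dp":[0,0,0],"delta_rot":[0,0,0]},{"dp":[0,0,0],"delta_rot":[0,0,0]},{"dp":[0,0,0.004],"delta_rot":[0,0,0]},{"dp":[0,0,0.007],"delta_rot":[0,0,0]},{"dp":[0,0,0.007],"delta_rot":[0,0,0]}]' 0.9 40
python3 -m handwheel '[{"dp":[0,0,0],"delta_rot":[0,0,0]},{"dp":[0,0,0],"delta_rot":[0,0,0]},{"dp":[0,0,0],"delta_rot":[0,0,0]},{"dp":[0,0,0],"delta_rot":[0,0,0]},{"dp":[0,0,0],"delta_rot":[0,0,0]},{"dp":[0,0,0],"delta_rot":[0,0,0]},{"dp":[0,0,0],"delta_rot":[0,0,0]}]' 0 40
```

```text
clock: 16.68
tcp_pos: [0.4509, -0.0354, 0.0169]
orientation: [3.142, 0.001, -0.001]
contact_force: [-0.2, -0.2, -0.1]
grip_width: 0.0765
gripper_force: 0.0
clock: 17.55
tcp_pos: [0.4512, -0.0352, 0.0178]
orientation: [-3.142, -0.001, -0.0]
contact_force: [-2.3, 0.6, 6.1]
grip_width: 0.0496
gripper_force: 40.2
```

```bash
python3 -m handwheel '[{"dp":[0,0,-0.01],"delta_rot":[0,0,0]},{"dp":[0,0,-0.035],"delta_rot":[0,0,0]},{"dp":[0.01,-0.01,-0.065],"delta_rot":[0,0,0]},{"dp":[0.035,-0.03,-0.09],"delta_rot":[0,0,0]},{"dp":[0.065,-0.06,-0.095],"delta_rot":[0,0,0]},{"dp":[0.095,-0.095,-0.095],"delta_rot":[0,0,0]},{"dp":[0.125,-0.13,-0.095],"delta_rot":[0,0,0]},{"dp":[0.15,-0.165,-0.095],"delta_rot":[0,0,0]},{"dp":[0.17,-0.195,-0.09],"delta_rot":[0,0,0]},{"dp":[0.182,-0.212,-0.08],"delta_rot":[0,0,0]},{"dp":[0.1885,-0.222,-0.06],"delta_rot":[0,0,0]},{"dp":[0.1885,-0.222,-0.04],"delta_rot":[0,0,0]}]' - 40
python3 -m handwheel '[{"dp":[0,0,0],"delta_rot":[0,0,0]},{"dp":[0,0,0.01],"delta_rot":[0,0,0]},{"dp":[0,0,0.022],"delta_rot":[0,0,0]},{"dp":[0,0,0.03],"delta_rot":[0,0,0]},{"dp":[0,0,0.035],"delta_rot":[0,0,0]},{"dp":[0,0,0.035],"delta_rot":[0,0,0]},{"dp":[0,0,0.035],"delta_rot":[0,0,0]}]' - 40
```

```text
clock: 19.05
tcp_pos: [0.6389, 0.1863, 0.0554]
orientation: [3.141, 0.001, -0.002]
contact_force: [-1.3, -0.2, -2.7]
grip_width: 0.0502
gripper_force: 42.1
clock: 19.92
tcp_pos: [0.6397, 0.1869, 0.0224]
orientation: [-3.141, -0.001, -0.001]
contact_force: [0.5, 0.2, -1.4]
grip_width: 0.0499
gripper_force: 42.1
```

```bash
python3 -m handwheel '[{"dp":[0,0,0.002],"delta_rot":[0,0,0]},{"dp":[0,0,0.002],"delta_rot":[0,0,0]}]' - 40
python3 -m handwheel '[{"dp":[0,0,0],"delta_rot":[0,0,0]},{"dp":[0,0,0],"delta_rot":[0,0,0]},{"dp":[0,0,0],"delta_rot":[0,0,0]},{"dp":[0,0,0],"delta_rot":[0,0,0]},{"dp":[0,0,-0.01],"delta_rot":[0,0,0]},{"dp":[0,0,-0.03],"delta_rot":[0,0,0]},{"dp":[0,0,-0.06],"delta_rot":[0,0,0]},{"dp":[0,0,-0.1],"delta_rot":[0,0,0]},{"dp":[-0.015,0.006,-0.135],"delta_rot":[0,0,0]},{"dp":[-0.05,0.019,-0.15],"delta_rot":[0,0,0]},{"dp":[-0.09,0.033,-0.154],"delta_rot":[0,0,0]},{"dp":[-0.13,0.048,-0.154],"delta_rot":[0,0,0]}]' 0.9 40
python3 -m handwheel '[{"dp":[-0.03,0.011,0],"delta_rot":[0,0,0]},{"dp":[-0.053,0.02,0],"delta_rot":[0,0,0]},{"dp":[-0.06,0.0225,0],"delta_rot":[0,0,0]},{"dp":[-0.06,0.0225,0],"delta_rot":[0,0,0]}]' 1 40
python3 - <<'E'
from bench import vision
from h import *
import cv2
f=vision.grab_frame("wrist"); pickle.dump(f,open("w4.pkl","wb")); cv2.imwrite("pics/w4.png",f["img"])
print("pred bottle",w2px(f,[.4495,.1165,.084]))
E
```

```text
clock: 20.18
tcp_pos: [0.6399, 0.1869, 0.0219]
orientation: [-3.142, -0.001, -0.001]
contact_force: [-3.9, -1.7, 9.9]
grip_width: 0.0497
gripper_force: 43.1
clock: 21.68
tcp_pos: [0.5091, 0.1386, 0.1765]
orientation: [-3.141, -0.001, -0.005]
contact_force: [-0.3, 0.5, -0.7]
grip_width: 0.077
gripper_force: 0.0
clock: 22.18
tcp_pos: [0.4503, 0.1164, 0.1753]
orientation: [-3.141, -0.001, -0.003]
contact_force: [0.4, 0.0, -0.1]
grip_width: 0.0854
gripper_force: 0.0
pred bottle [312.62213743 234.36106011]
```

View pics/w4.png

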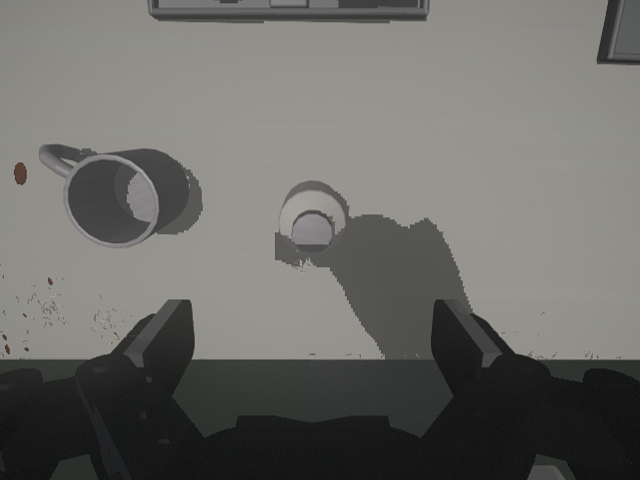

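The cap is at (312,232), centred, and the mug is well clear on the left. Descending to grasp.

```bash
python3 -m handwheel '[{"dp":[0,0,0.015],"delta_rot":[0,0,0]},{"dp":[0,0,0.045],"delta_rot":[0,0,0]},{"dp":[0,0,0.08],"delta_rot":[0,0,0]},{"dp":[0,0,0.115],"delta_rot":[0,0,0]},{"dp":[0,0,0.14],"delta_rot":[0,0,0]},{"dp":[0,0,0.153],"delta_rot":[0,0,0]},{"dp":[0,0,0.157],"delta_rot":[0,0,0]},{"dp":[0,0,0.157],"delta_rot":[0,0,0]}]' 1 40
python3 -m handwheel '[{"dp":[0,0,0],"delta_rot":[0,0,0]},{"dp":[0,0,0],"delta_rot":[0,0,0]},{"dp":[0,0,0],"delta_rot":[0,0,0]},{"dp":[0,0,0],"delta_rot":[0,0,0]},{"dp":[0,0,0],"delta_rot":[0,0,0]},{"dp":[0,0,0],"delta_rot":[0,0,0]},{"dp":[0,0,0],"delta_rot":[0,0,0]}]' 0 40
```

```text
clock: 23.22
tcp_pos: [0.45, 0.1163, 0.0175]
orientation: [-3.141, -0.001, -0.001]
contact_force: [-0.1, -0.0, 0.9]
grip_width: 0.0852
gripper_force: 0.0
clock: 24.1
tcp_pos: [0.4502, 0.1164, 0.0183]
orientation: [-3.141, -0.001, -0.002]
contact_force: [-1.5, 0.5, 7.6]
grip_width: 0.0482
gripper_force: 40.0
```

```bash
python3 -m handwheel '[{"dp":[0,0,-0.01],"delta_rot":[0,0,0]},{"dp":[0,0,-0.035],"delta_rot":[0,0,0]},{"dp":[0.005,0.01,-0.065],"delta_rot":[0,0,0]},{"dp":[0.022,0.035,-0.09],"delta_rot":[0,0,0]},{"dp":[0.045,0.075,-0.095],"delta_rot":[0,0,0]},{"dp":[0.07,0.12,-0.095],"delta_rot":[0,0,0]},{"dp":[0.095,0.165,-0.095],"delta_rot":[0,0,0]},{"dp":[0.12,0.205,-0.095],"delta_rot":[0,0,0]},{"dp":[0.14,0.24,-0.09],"delta_rot":[0,0,0]},{"dp":[0.152,0.262,-0.08],"delta_rot":[0,0,0]},{"dp":[0.158,0.273,-0.06],"delta_rot":[0,0,0]},{"dp":[0.158,0.273,-0.04],"delta_rot":[0,0,0]}]' - 40
python3 -m handwheel '[{"dp":[0,0,0],"delta_rot":[0,0,0]},{"dp":[0,0,0.01],"delta_rot":[0,0,0]},{"dp":[0,0,0.022],"delta_rot":[0,0,0]},{"dp":[0,0,0.03],"delta_rot":[0,0,0]},{"dp":[0,0,0.036],"delta_rot":[0,0,0]},{"dp":[0,0,0.037],"delta_rot":[0,0,0]},{"dp":[0,0,0.037],"delta_rot":[0,0,0]}]' - 40
```

```text
clock: 25.6
tcp_pos: [0.607, -0.1563, 0.0554]
orientation: [-3.141, -0.001, 0.002]
contact_force: [-1.4, 0.4, -2.3]
grip_width: 0.0484
gripper_force: 42.3
clock: 26.48
tcp_pos: [0.6079, -0.1566, 0.0224]
orientation: [3.142, 0.001, 0.0]
contact_force: [-6.7, 2.7, 15.6]
grip_width: 0.0484
gripper_force: 44.0
```

On the floor. Release, rise, and back off towards (0.45, -0.35) for the check.

```bash
python3 -m handwheel '[{"dp":[0,0,0],"delta_rot":[0,0,0]},{"dp":[0,0,0],"delta_rot":[0,0,0]},{"dp":[0,0,0],"delta_rot":[0,0,0]},{"dp":[0,0,0],"delta_rot":[0,0,0]},{"dp":[0,0,-0.01],"delta_rot":[0,0,0]},{"dp":[0,0,-0.03],"delta_rot":[0,0,0]},{"dp":[0,0,-0.06],"delta_rot":[0,0,0]},{"dp":[0,0,-0.1],"delta_rot":[0,0,0]},{"dp":[0,0.01,-0.14],"delta_rot":[0,0,0]},{"dp":[-0.02,0.04,-0.17],"delta_rot":[0,0,0]},{"dp":[-0.05,0.08,-0.18],"delta_rot":[0,0,0]},{"dp":[-0.08,0.12,-0.18],"delta_rot":[0,0,0]}]' 0.9 40
python3 -m handwheel '[{"dp":[-0.02,0.05,0],"delta_rot":[0,0,0]},{"dp":[-0.04,0.1,0],"delta_rot":[0,0,0]},{"dp":[-0.06,0.15,0],"delta_rot":[0,0,0]},{"dp":[-0.07,0.2,0],"delta_rot":[0,0,0]},{"dp":[-0.08,0.24,0],"delta_rot":[0,0,0]},{"dp":[-0.08,0.26,0],"delta_rot":[0,0,0]},{"dp":[-0.08,0.26,0],"delta_rot":[0,0,0]}]' - 40
python3 - <<'E'
from bench import vision
from h import *
import cv2
f=vision.grab_frame("top"); pickle.dump(f,open("t5.pkl","wb")); cv2.imwrite("pics/t5.png",cv2.resize(f["img"][115:325,160:440],None,fx=2.857,fy=2.857,interpolation=cv2.INTER_CUBIC)[:600,:800])
s=vision.grab_frame("side")["img"]; cv2.imwrite("pics/s5.png",cv2.resize(s[150:400,150:450],None,fx=2.4,fy=2.4))
E
```

```text
clock: 27.98
tcp_pos: [0.528, -0.2782, 0.2035]
orientation: [3.14, 0.002, 0.007]
contact_force: [0.7, -0.5, -0.2]
grip_width: 0.0767
gripper_force: 0.0
clock: 28.85
tcp_pos: [0.4472, -0.5386, 0.2016]
orientation: [3.14, -0.003, 0.001]
contact_force: [0.6, 0.3, 0.5]
grip_width: 0.077
gripper_force: 0.0
```

View pics/t5.png

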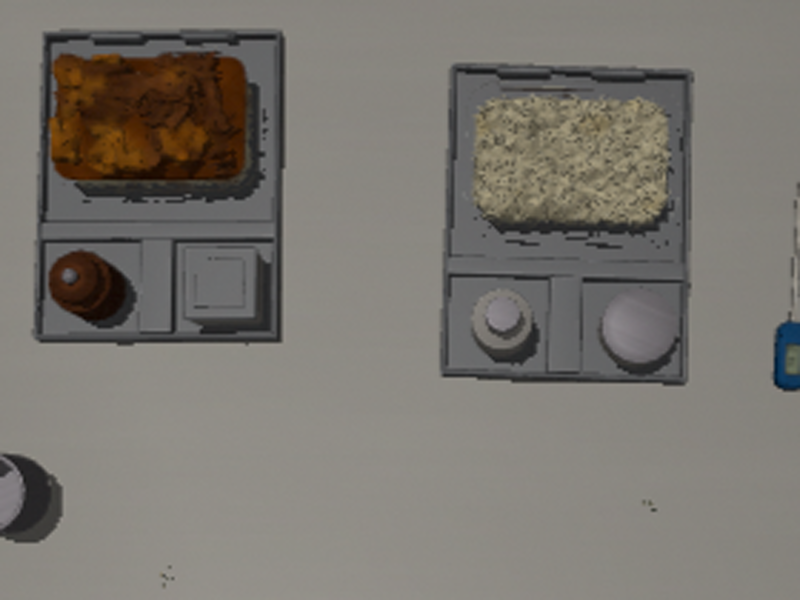

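View pics/s5.png

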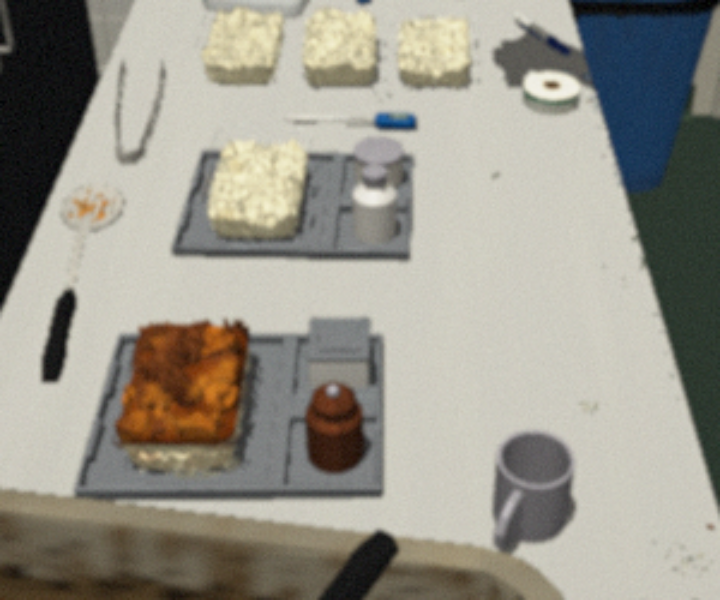

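All four pieces stand upright in their pockets in both views. In the top crop they are at knob (70,275), tub (218,280), cap (503,315) and pot (640,327). I'll check the offsets before handing in.

Run:
```python
from h import *
f=pickle.load(open("t5.pkl","rb"))
for n,u,v,z,p in [("mill",70,275,.088,(.640,.187)),("tub",218,281,.047,(.6405,.074)),("bottle",503,315,.088,(.609,-.1566)),("pot",640,327,.048,(.6055,-.2685))]:
    w=px2w(f,160+u/2.857,115+v/2.857,z); print(n,w.round(4),"off mm",((w-p)*1000).round(1))
from bench import r; print(r.hand_in())
```

```text
mill [0.6369 0.1825] off mm [-3.1 -4.5]
tub [0.6386 0.073 ] off mm [-1.9 -1. ]
bottle [ 0.6045 -0.159 ] off mm [-4.5 -2.4]
pot [ 0.6001 -0.2706] off mm [-5.4 -2.1]
the job is handed in; nothing more can be done
None
```

All four pieces are upright in their correct pockets, each measured within about 6 mm of the pocket centre (limit 22 mm), the bystanders were not touched, and the job was handed in after about 29 s; no verdict came back.

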